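Index the tacking table and hold the locating plunger down

TASK

Turn the round indexing table one click, a quarter turn, so that the hexagon nut (not the brass slug) comes to rest beneath the red-knobbed spring plunger. Then press the red knob straight down 20 mm, so that its pin enters the nut and the knob's lower rim stands level with the green band of the scale behind it, and keep it there: the program finishes while holding the plunger down, as for a tack weld. Do not press before the nut is in place, never push down into the red band, and leave the other things on the bench alone.

Things in the scene. Friction and masses are not known exactly. Their poses are not given: they have to be found in the camera images.
- fixture: grey tacking fixture, fixed to the bench, turned by up to 0.3 rad; origin on the table's axis at bench height, z up, x from the axis towards the plunger, which is on the side away from the robot. The plunger's arm is 36 mm wide, its top and the column's 125 mm above the bench
- table_center (a point): centre of the top of the steel indexing table, 216 mm in diameter, 48 mm above the bench (a hub there rises 14 mm). Four nests (low hexagonal rims, 39 mm inside across flats, 5 mm high) lie 80 mm from the axis, at the start towards the fixture's +x (beneath the plunger), +y, -x and -y. The nut lies in the +y or the -y nest, the slug in the other; the other two are empty
- scale_green (a point): middle of the green band on the scale plate behind the plunger, 143 mm above the bench; the plate is 70 mm wide, top 187 mm above the bench, 32 mm behind the knob's axis. The green band spans heights of 138 to 148 mm, the red band below it 126 to 133 mm
- turntable (a joint): angle of the indexing table, rad, anticlockwise seen from above positive, about 0 at the start. A sprung ball clicks into place at every quarter turn (0, +1.571, -1.571) and draws the table to the nearest one from up to 0.7 rad away; turning it takes about 0.2 N m at most
- post0_top (a point): centre of the top of one of the four black turning posts on the table: upright, round, 12 mm in diameter, free from z = 52 to 100 mm above the bench, 45 mm from the axis, turning with the table; at the start this one lies at 45 degrees anticlockwise from the fixture's x axis
- post1_top (a point): centre of the top of one of the four black turning posts on the table: upright, round, 12 mm in diameter, free from z = 52 to 100 mm above the bench, 45 mm from the axis, turning with the table; at the start this one lies at 135 degrees anticlockwise from the fixture's x axis
- post2_top (a point): centre of the top of one of the four black turning posts on the table: upright, round, 12 mm in diameter, free from z = 52 to 100 mm above the bench, 45 mm from the axis, turning with the table; at the start this one lies at 225 degrees anticlockwise from the fixture's x axis
- post3_top (a point): centre of the top of one of the four black turning posts on the table: upright, round, 12 mm in diameter, free from z = 52 to 100 mm above the bench, 45 mm from the axis, turning with the table; at the start this one lies at 315 degrees anticlockwise from the fixture's x axis
- plunger (a joint): travel of the plunger, m: 0 at rest, growing as it is pressed down, stop at 0.034. Its spring pushes back with 5 N at rest and 0.4 N more per mm (13 N at 20 mm); it rises by itself when let go. 0.015 to 0.025 is level with the green band, above 0.030 is in the red
- knob_top (a point): centre of the flat top of the plunger's red knob, 40 mm in diameter and 20 mm high; at rest the top is 183 mm above the bench and the knob's lower rim 163 mm. It lies over the nest circle, 80 mm from the table's axis; a 9 mm pin beneath it, its tip at rest 10 mm above the nut's top, moves with it straight down
- nut_center (a point): centre (half-way up) of the steel hexagon nut, 30 mm across flats, 16 mm high, bore 18 mm, lying loose in its nest on the table
- slug_mid (a point): centre (half-way up) of the round brass slug, 34 mm across, 16 mm high, no bore, lying loose in the nest opposite; not the part wanted
- round_bar: plain round steel bar, 20 mm thick, 125 mm long, lying at the back; bystander
- flat_bar_test: flat steel bar, 30x110x10 mm, lying at the back; bystander
- spanner_17: steel spanner, 35x204x9 mm, lying at the front right; bystander
- screwdriver_slot: screwdriver with blue handle, 224 mm long, lying at the front right; bystander. Beyond it stands a bench grinder, fixed: its work rests, 0.2 to 0.3 m high, and its tall belt arm fill the bench where x > 0.43 and y < -0.15
- bench_brush: wooden hand brush, 57x249x13 mm, lying at the front left; bystander. Beyond it stands a sloping clamp, fixed, 0.23 m high, where y > 0.18
- tape_electrical: roll of black tape, 57 mm across, 19 mm high, lying at the left; bystander
- try_square: steel try square, 75x127x16 mm, lying at the back left; bystander

How it is judged (in metres and radians):
On the way, in this order (a step that is already met when the one before it is completed fails the run):
1. the nut lies beneath the plunger, the table at rest in its click, the plunger still up (horizontal distance between nut_center and knob_top below 0.006 m and z of nut_center in the frame of fixture between 0.051 and 0.061 m and value of joint plunger below 0.004 m and velocity of joint turntable between -0.05 and 0.05 rad/s), for 0.3 s.
2. the plunger is held level with the green band (horizontal distance between nut_center and knob_top below 0.006 m and value of joint plunger between 0.015 and 0.025 m), for 0.5 s.
At the end, for the whole second after the job is handed in: The nut lies flat in its nest with its centre within 6 mm of the plunger's axis, the slug still in its nest, and the robot itself holds the plunger down (pushing with more than 5 N) at a travel of 15 to 25 mm when the program ends and through the second after it (all of step 2 and z of nut_center in the frame of fixture between 0.051 and 0.061 m and contact force between any of the fingers, the arm and plunger above 5 N and z of slug_mid in the frame of fixture between 0.051 and 0.061 m and horizontal distance between slug_mid and fixture below 0.09 m); the arm keeps its last pose, push and grip.
It fails at once if the plunger is pressed (more than 6 mm) while the nut is not beneath it (value of joint plunger above 0.006 m and not (horizontal distance between nut_center and knob_top below 0.01 m)).
It fails at once if the plunger is pushed into the red band (travel over 31 mm) (value of joint plunger above 0.031 m).
It fails at once if another thing on the bench is moved by more than 20 mm (distance of any of round_bar, flat_bar_test, spanner_17, screwdriver_slot, bench_brush, tape_electrical, try_square from where it was at the start of the episode above 0.02 m).
It also fails if it takes over 50 s, if anything falls off the work surface, if the arm or the gripper's body presses on something with over 40 N, if the wrist force passes 120 N, or if a joint passes its speed limit or range.

ROBOT

A 6-joint arm with a two-finger parallel gripper is mounted at the origin on a cart in front of the work surface, level with it; the furniture and walls round the work are solid. World frame = base frame: x ahead of the robot, y to its left, z up, the work surface at z = 0. Lengths are in m, angles in degrees, forces in N, time in s.
With the tool pointing down it reaches from about 0.25 to 0.775 m from the base axis. Payload 4 kg.
Tool frame: the origin (TCP) lies midway between the tips of the shut fingers; the grasp point (between the pads) lies 19 mm behind it (ctrl.hold_point_z is the distance from the TCP to the grasp point, in m); z points along the fingers, y is the direction in which the jaws open and shut (so a half turn about z gives the same grasp; the last joint's range is limited). The gripper opens to 85 mm and grips with 20 to 120 N. Pads are 22 mm wide; open, the fingers measure 114 mm over their backs; the gripper's body (76 mm by 85 mm) begins 54 mm behind the grasp point. The pads swing forward as they close: fully open they stand 13 mm farther back than shut.
Start: joints at [61.415, 4.996, 78.535, -0, 96.463, -5.907], TCP at [0.212, 0.507, 0.231] pointing down, gripper open.
Joint ranges: [-177.83, 177.83], [-43.37, 116.18], [15.69, 146.23], [-61.86, 241.86], [9.47, 152.12], [-147.06, 147.06]. Speed limits (degrees/s): [159.86, 159.86, 180, 180, 180, 180].

INTERFACE

Orientations are given as [roll, pitch, yaw] about the fixed x, y, z axes, in that order (R = Rz(yaw) Ry(pitch) Rx(roll)).
In Python, from bench import ctrl gives the robot as it stands.
- The arm moves only by the shell command python3 -m handwheel 'ROWS' [FORCE]. ROWS is JSON, a list that holds one entry, the list of rows, each a list of 5 numbers: the closure, from 0 (fully open) to 1 (shut), then the shift along the tool's x, y, z in cm, then the turn about the tool's z in degrees. A call has 1 to 20 rows; each row shifts and turns the pose as measured when the row begins, along the tool's axes as they then stand; what a row does not reach is not made up. A row lasts 1/8 s, in which the tool goes at most 62.5 mm and 10.7 degrees, less where a joint would pass 70% of its speed; a pose out of reach is approached as far as the arm can. A call with a gripper value outside its range is refused whole. The fingers move at their own pace and stop on an object; FORCE is the grip in N (left out, the last holds). Time passes only in rows, so rows that do not move let the fingers close. It gives the time, the measured TCP pose, the force and the opening at its end, in the units of the state.
- ctrl.read_state(): the state, without advancing time (a new reading comes with each control period).
- ctrl.camera(name): name is "scene" or "top" or "wrist"; returns the picture (420x560x3 uint8, red, green, blue); there is no depth.
- ctrl.calibration(name): a dict with "fx", "fy", "cx", "cy" (pixels), "R" (3x3) and "t" (3): a world point X has camera coordinates R X + t; the wrist camera has in their place "hand_eye" (4x4, takes a point from camera to tool coordinates, whose origin is the TCP and whose axes are the flange's). Camera axes: x right, y down, z forward; pixel columns grow to the right and rows downward; lengths in m; the calibration is good to about 2 mm. A picture is of the moment at which its call begins: read the wrist's pose just before it. calibration takes no time and is no camera call.
- ctrl.sign_off(): hands the job in, once; it reports no verdict.
Trained networks look in the newest picture that a camera, given by its name, has taken for a name from the list of things; names that differ only in an ending like _2 or _b are one class to them, and where a whole thing is asked for, a point or a joint stands for the part that bears it (a point fixed in the world has none). Each returns a list of dicts, best first, with "score" (0 to 1); they miss things now and then, are a little off and sometimes report something else, mostly with a low value. They report only what shows in the picture. A call takes as long as a camera call.
- ctrl.spot_in(query, camera): "location" ([x, y, z] in m, in world coordinates, good to about 4 mm: the middle of the surface that is visible of it).
- ctrl.regions_of(query, camera): "mask" (420x560 bool, what is visible of it).
- ctrl.landmark_of(query, camera): "location" ([x, y, z] in m, in world coordinates, good to about 4 mm: a listed point, or the origin of a listed thing).
The state is a dict: "t": time; "joint_pos": joint angles; "qvel": joint speeds; "joint_torque": joint torques, N m; "tool_pos": TCP position; "tool_rot": TCP orientation; "force": force on the tool from outside, world axes, zero at the start; "torque": the same for the moment, N m; "finger_gap": finger opening in m.
Only numpy, scipy, OpenCV 4.12 (cv2) and the standard library are available. Lean on these libraries where they do the work, as an engineer would, in place of code of your own. Each camera call takes 0.05 s, during which the arm holds its last target.

## Working session

There is one attempt and no reset: what is moved stays moved. The work goes in short steps, Python scripts to look and compute and a shell command to move; the robot and the scene stay as the last step left them, time stands still between calls to the robot, and variables do not carry over. Pictures are saved under pics/ and viewed, and the job is handed in when it is done.

```bash
ls; mkdir -p pics; python3 - <<'E'
from bench import ctrl
import cv2
s=ctrl.read_state(); print({k:s[k] for k in ('t','tool_pos','tool_rot','force','finger_gap')})
for c in ('scene','top'):
    im=ctrl.camera(c); cv2.imwrite(f'pics/{c}0.png',im[:,:,::-1])
    for q in ('table_center','knob_top','scale_green','post0_top','post1_top','post2_top','post3_top','nut_center','slug_mid','fixture'):
        r=ctrl.landmark_of(q,c)
        print(c,q,[( [round(float(v),4) for v in d['location']],round(d['score'],2)) for d in r[:2]])
E
```

```text
pics
{'t': 0.0, 'tool_pos': array([0.21177882, 0.50702278, 0.23009497]), 'tool_rot': array([-1.79866225e+02, -1.46506271e-02,  1.57325449e+02]), 'force': array([ 0.27911729, -1.20378921, -0.58020262]), 'finger_gap': 0.08511306097225532}
scene table_center [([0.5452, 0.0051, 0.0475], 0.7)]
scene knob_top [([0.626, 0.004, 0.1796], 0.62)]
scene scale_green [([0.6615, 0.0006, 0.1453], 0.95)]
scene post0_top [([0.5774, 0.0327, 0.1044], 0.83)]
scene post1_top [([0.5172, 0.0329, 0.0964], 0.95)]
scene post2_top [([0.5124, -0.0286, 0.0996], 0.72), ([0.807, -0.0272, 0.0005], 0.34)]
scene post3_top [([0.5775, -0.027, 0.1003], 0.57)]
scene nut_center [([0.5447, 0.0833, 0.0552], 0.52)]
scene slug_mid [([0.5485, -0.0771, 0.0561], 0.48), ([0.3875, -0.2529, 0.0008], 0.45)]
scene fixture [([0.5463, 0.0004, -0.0032], 0.81)]
top table_center [([0.547, 0.0003, 0.044], 0.82), ([0.5485, 0.0022, -0.0017], 0.61)]
top knob_top [([0.6241, 0.0038, 0.1807], 0.6)]
top scale_green [([0.6555, 0.0019, 0.1434], 0.92)]
top post0_top [([0.5768, 0.0307, 0.0987], 0.87)]
top post1_top [([0.5116, 0.029, 0.1001], 0.76)]
top post2_top [([0.5113, -0.0308, 0.098], 0.92)]
top post3_top [([0.5743, -0.0349, 0.0997], 0.8)]
top nut_center [([0.5445, 0.0832, 0.06], 0.57), ([0.5771, 0.0296, 0.0942], 0.3)]
top slug_mid [([0.5428, -0.0788, 0.0499], 0.69), ([0.6464, 0.2672, -0.0026], 0.52)]
top fixture [([0.5485, 0.0019, 0.0002], 0.88)]
```

View pics/scene0.png

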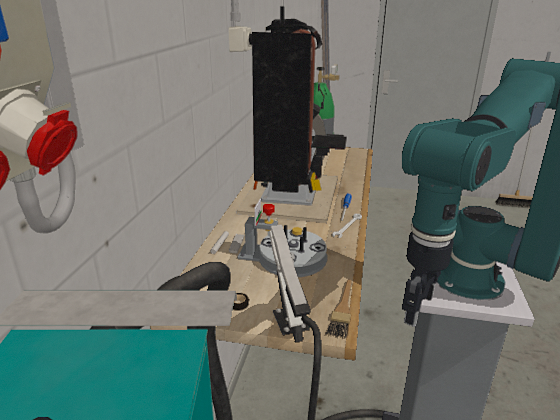

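View pics/top0.png

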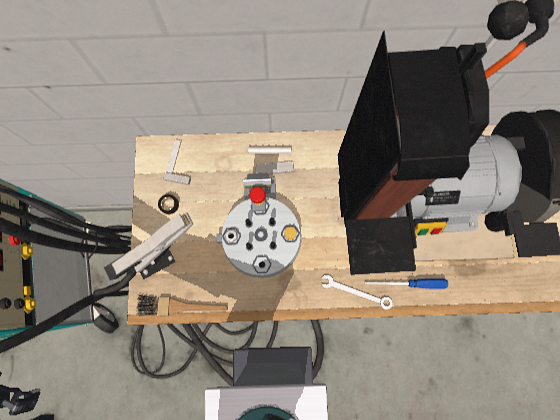

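```bash
python3 - <<'E'
import cv2
im=cv2.imread('pics/top0.png')[165:290,180:340]
cv2.imwrite('pics/topz.png',cv2.resize(im,None,fx=4.7,fy=4.7,interpolation=cv2.INTER_CUBIC))
E
```

```text
(no output)
```

View pics/topz.png

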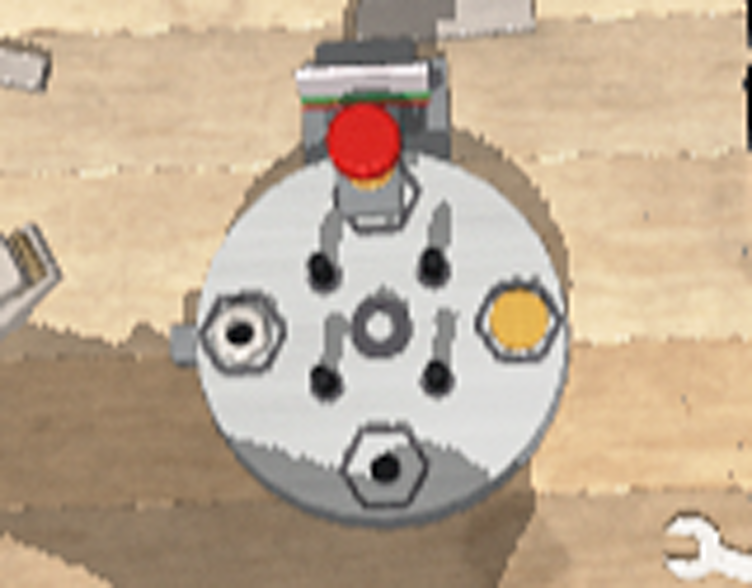

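The nut (steel with bore) is in the left, +y, nest at about pixel (232,236). The brass slug is on the right at (290,233). So the table must turn clockwise (-90°). I'll push post2 from right to left on the near side, first rising and turning the tool to yaw 90.

```bash
python3 -m handwheel '[[[1,0,0,-4,9.6],[1,0,0,-4,9.6],[1,0,0,-4,9.6],[1,0,0,0,9.6],[1,0,0,0,9.6],[1,0,0,0,9.6],[1,0,0,0,9.6],[1,0,0,0,0]]]' 40
```

```text
t: 2.1
tool_pos: [0.212, 0.5073, 0.355]
tool_rot: [-180.0, 0.0, 88.0]
force: [0.5, -0.0, 0.2]
finger_gap: 0.0
```

```bash
python3 -m handwheel '[[[1,-4.8,2.4,0,-2],[1,-4.8,2.4,0,0],[1,-4.8,2.4,0,0],[1,-4.8,2.4,0,0],[1,-4.8,2.4,0,0],[1,-4.8,2.4,0,0],[1,-4.8,2.4,0,0],[1,-4.8,2.4,0,0],[1,-4.8,2.4,0,0],[1,-4.8,2.4,0,0],[1,-4.8,2.4,0,0],[1,-4.8,2.4,0,0],[1,0,0,0,0]]]'; python3 - <<'E'
from bench import ctrl
import cv2
im=ctrl.camera('wrist'); cv2.imwrite('pics/w1.png',im[:,:,::-1])
E
```

```text
t: 3.72
tool_pos: [0.5185, -0.0809, 0.3536]
tool_rot: [179.8, -0.0, 92.6]
force: [0.7, 0.7, 0.2]
finger_gap: -0.0
```

View pics/w1.png

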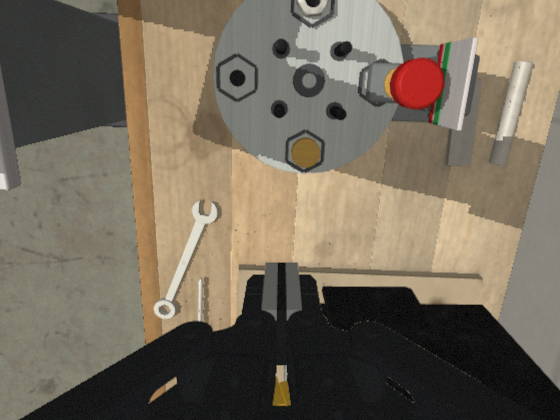

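```bash
cat > h.py <<'E'
from bench import ctrl
def look(qs,cams):
    for c in cams:
        ctrl.camera(c)
        for q in qs:
            print(c,q,[([round(float(v),4) for v in d['location']],round(d['score'],2)) for d in ctrl.landmark_of(q,c)[:2]])
E
python3 - <<'E'
from h import *
look(['table_center','post0_top','post1_top','post2_top','post3_top','nut_center','knob_top'],['wrist'])
E
```

```text
wrist table_center [([0.5475, 0.0014, 0.046], 0.7)]
wrist post0_top [([0.5742, -0.0337, 0.0991], 0.64), ([0.5752, 0.0375, 0.1025], 0.56)]
wrist post1_top [([0.5137, 0.0342, 0.1061], 0.8)]
wrist post2_top [([0.5164, -0.034, 0.0977], 0.97)]
wrist post3_top [([0.5734, -0.0319, 0.0997], 0.7)]
wrist nut_center [([0.5417, 0.0795, 0.0542], 0.72)]
wrist knob_top [([0.6262, 0.0034, 0.1802], 0.62), ([0.66, 0.002, 0.1442], 0.56)]
```

```bash
python3 -m handwheel '[[[1,1.3,-0.4,0,2.6],[1,0,0,4,0],[1,0,0,4,0],[1,0,0,4,0],[1,0,0,4,0],[1,0,0,4,0],[1,0,0,0,0]]]'
```

```text
t: 5.05
tool_pos: [0.5143, -0.0598, 0.1538]
tool_rot: [179.2, 0.1, 90.6]
force: [0.2, 0.4, -0.4]
finger_gap: 0.0
```

```bash
python3 -m handwheel '[[[1,-0.6,0,1,0],[1,0,0,2.5,0],[1,0,0,2.5,0],[1,0,0,2,0],[1,0,0,0,0]]]'; python3 - <<'E'
from bench import ctrl
import cv2
im=ctrl.camera('wrist'); cv2.imwrite('pics/w2.png',im[:,:,::-1])
E
```

```text
t: 5.68
tool_pos: [0.523, -0.0688, 0.0823]
tool_rot: [178.1, 0.4, 90.7]
force: [0.1, 0.0, 0.2]
finger_gap: -0.0001
```

View pics/w2.png

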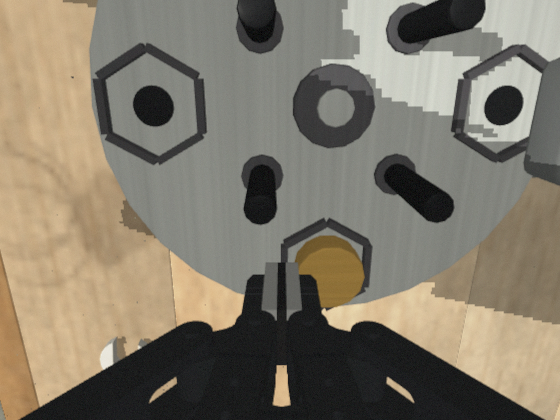

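```bash
python3 -m handwheel '[[[1,0,-0.7,0,0],[1,0,-0.7,0,0],[1,0,0,0.5,0],[1,0,0,0.4,0],[1,0,0,0,0]]]'; python3 -m handwheel '[[[1,0.5,0,0,0],[1,0.5,0,0,0],[1,0.5,0,0,0],[1,0.5,0,0,0],[1,0.5,0,0,0],[1,0.5,0,0,0],[1,0.5,0,0,0],[1,0.5,0,0,0]]]'
```

```text
t: 6.35
tool_pos: [0.5118, -0.0701, 0.0783]
tool_rot: [177.4, 0.6, 90.7]
force: [0.2, -0.5, 1.2]
finger_gap: -0.0001
t: 7.35
tool_pos: [0.5111, -0.0475, 0.0785]
tool_rot: [177.6, 3.1, 90.5]
force: [-0.9, -14.3, -1.4]
finger_gap: 0.0002
```

```bash
python3 - <<'E'
from h import *
import cv2
s=ctrl.read_state(); print(s['tool_pos'],s['tool_rot'],s['force'],s['torque'])
im=ctrl.camera('wrist'); cv2.imwrite('pics/w3.png',im[:,:,::-1])
im=ctrl.camera('top')[165:290,180:340]; cv2.imwrite('pics/t3.png',cv2.resize(im[:,:,::-1],None,fx=4,fy=4))
E
```

```text
[ 0.51109637 -0.04745597  0.07847326] [177.56448399   3.09685488  90.51178045] [ -0.9248001  -14.32586744  -1.43254226] [-2.20633855  0.05874268 -0.10680181]
```

View pics/w3.png

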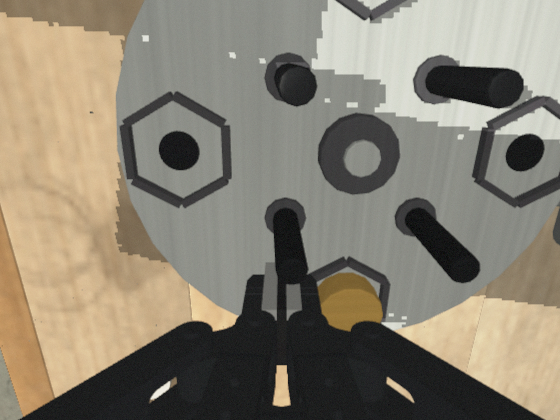

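View pics/t3.png

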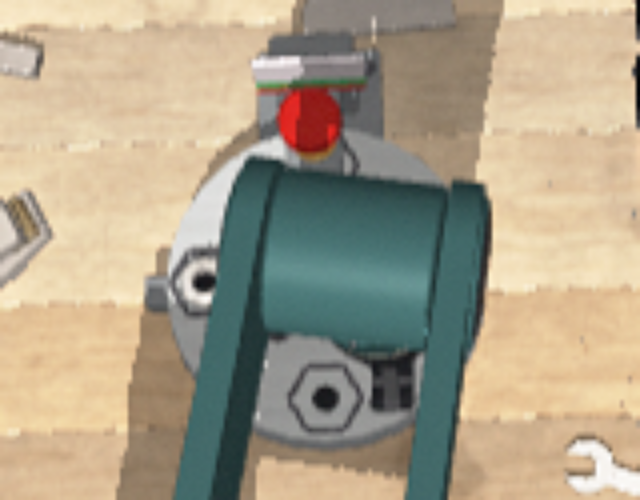

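```bash
python3 -m handwheel '[[[1,0.7,0,0,0],[1,0.7,0,0,0],[1,0.7,0,0,0]]]'; python3 - <<'E'
from h import *
import cv2
im=ctrl.camera('wrist'); cv2.imwrite('pics/w4.png',im[:,:,::-1])
E
```

```text
t: 7.82
tool_pos: [0.5085, -0.0457, 0.0789]
tool_rot: [177.9, 5.5, 90.2]
force: [-3.6, -17.1, 1.7]
finger_gap: -0.0001
```

View pics/w4.png

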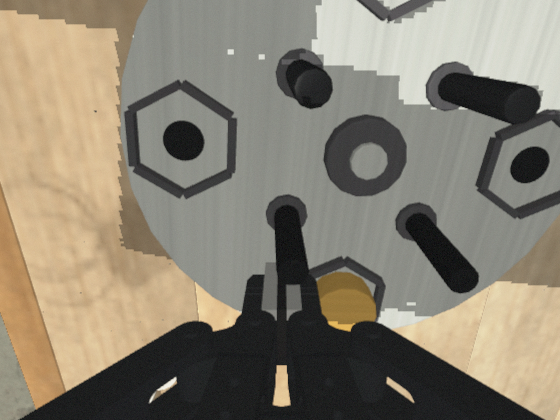

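```bash
python3 - <<'E'
from h import *
import cv2
s=ctrl.read_state(); print(s['tool_pos'],s['tool_rot'],s['force'],s['torque'],s['joint_torque'])
print(ctrl.calibration('wrist'))
look(['table_center','post1_top','post2_top','post3_top','slug_mid','nut_center'],['wrist'])
look(['nut_center','slug_mid'],['top','scene'])
im=ctrl.camera('scene')[180:310,200:360]; cv2.imwrite('pics/s4.png',cv2.resize(im[:,:,::-1],None,fx=4.5,fy=4.5))
E
```

```text
[ 0.50824685 -0.04544931  0.07889852] [177.98191272   5.48287682  90.23919293] [ -4.86170549 -16.80324846   3.05118635] [-2.53709321  0.75614538 -0.20758954] [ 8.56867164e+00 -3.02022672e+01 -2.92124391e+01  4.70952272e+00
 -1.11456245e+00  1.84099353e-02]
{'fx': 376.765178924979, 'fy': 376.765178924979, 'cx': 281.2261771808072, 'cy': 205.92412449395457, 'hand_eye': array([[ 7.31206270e-04, -9.48397271e-01, -3.17083713e-01,
         8.12446726e-02],
       [ 9.99999307e-01,  9.86104100e-04, -6.43403194e-04,
        -1.73242280e-04],
       [ 9.22879383e-04, -3.17083023e-01,  9.48397335e-01,
        -1.41679644e-01],
       [ 0.00000000e+00,  0.00000000e+00,  0.00000000e+00,
         1.00000000e+00]])}
wrist table_center [([0.5518, 0.0017, 0.046], 0.57)]
wrist post1_top [([0.516, 0.0364, 0.1012], 0.71)]
wrist post2_top [([0.5102, -0.0287, 0.0995], 0.73)]
wrist post3_top [([0.5716, -0.0342, 0.099], 0.66)]
wrist slug_mid [([0.5382, -0.0737, 0.0547], 0.82)]
wrist nut_center []
top nut_center []
top slug_mid [([0.5367, -0.0799, 0.0542], 0.6), ([0.5816, 0.0261, 0.096], 0.55)]
scene nut_center [([0.4087, -0.3887, 0.0011], 0.17)]
scene slug_mid [([0.546, 0.0036, 0.0486], 0.68), ([0.5391, -0.0766, 0.055], 0.51)]
```

View pics/s4.png

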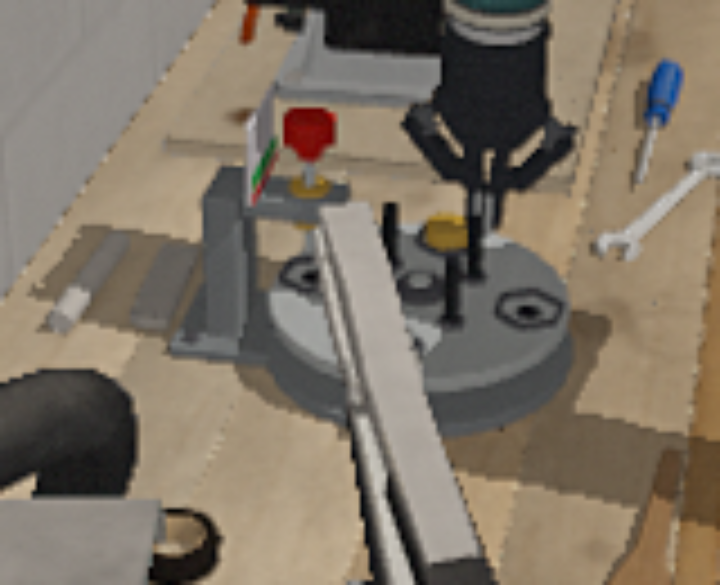

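```bash
python3 -m handwheel '[[[1,1.4,0,0.2,0],[1,1.4,0,0.2,0]]]'; python3 - <<'E'
from h import *
import cv2
look(['slug_mid','post2_top'],['wrist'])
E
```

```text
t: 8.82
tool_pos: [0.5036, -0.0365, 0.0772]
tool_rot: [178.7, 7.7, 89.9]
force: [-8.2, -16.0, 8.4]
finger_gap: 0.0
wrist slug_mid [([0.5191, -0.0709, 0.0572], 0.77), ([0.5441, 0.0057, -0.0013], 0.7)]
wrist post2_top [([0.5088, -0.0189, 0.0979], 0.95)]
```

```bash
python3 -m handwheel '[[[1,1.4,0.2,0,0],[1,1.4,0.2,0,0]]]'; python3 - <<'E'
from h import *
import cv2
look(['slug_mid','post2_top','table_center'],['wrist'])
im=ctrl.camera('wrist'); cv2.imwrite('pics/w5.png',im[:,:,::-1])
E
```

```text
t: 9.22
tool_pos: [0.5039, -0.0151, 0.0745]
tool_rot: [179.2, 8.5, 89.8]
force: [-4.1, -6.4, 3.6]
finger_gap: 0.0001
wrist slug_mid [([0.4842, -0.0483, 0.0562], 0.9)]
wrist post2_top [([0.5018, 0.004, 0.0974], 0.57)]
wrist table_center [([0.5481, 0.0035, 0.0459], 0.78)]
```

View pics/w5.png

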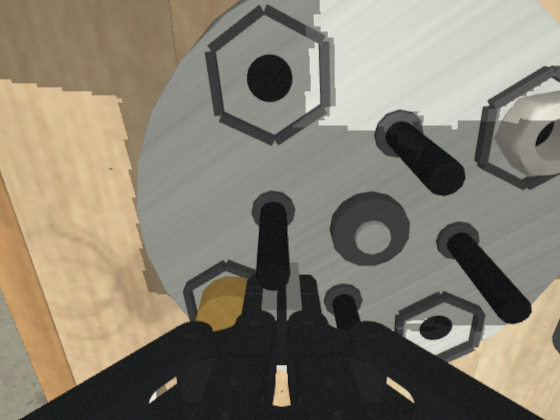

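```bash
python3 -m handwheel '[[[1,1,0.1,-0.2,0],[1,1,0.1,-0.2,0],[1,0.8,0.1,-0.2,0]]]'; python3 - <<'E'
from h import *
import cv2
look(['slug_mid','post2_top','nut_center'],['wrist'])
im=ctrl.camera('wrist'); cv2.imwrite('pics/w6.png',im[:,:,::-1])
im=ctrl.camera('top')[165:290,180:340]; cv2.imwrite('pics/t6.png',cv2.resize(im[:,:,::-1],None,fx=4,fy=4))
E
```

```text
t: 9.85
tool_pos: [0.5092, 0.0141, 0.0756]
tool_rot: [178.9, 8.5, 89.8]
force: [3.6, -10.0, -2.9]
finger_gap: 0.0
wrist slug_mid [([0.4622, 0.0059, 0.0562], 0.96)]
wrist post2_top [([0.5134, 0.0317, 0.0979], 0.88)]
wrist nut_center [([0.6232, -0.0015, 0.0563], 0.75)]
```

View pics/w6.png

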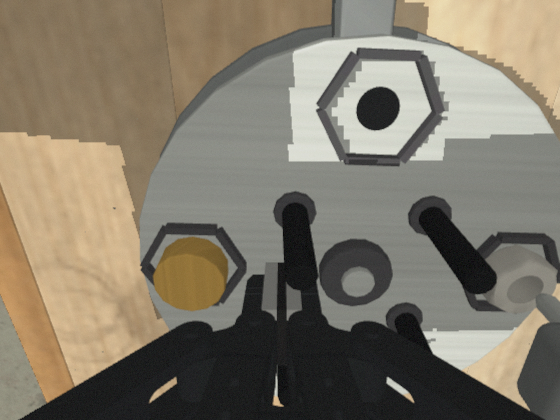

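View pics/t6.png

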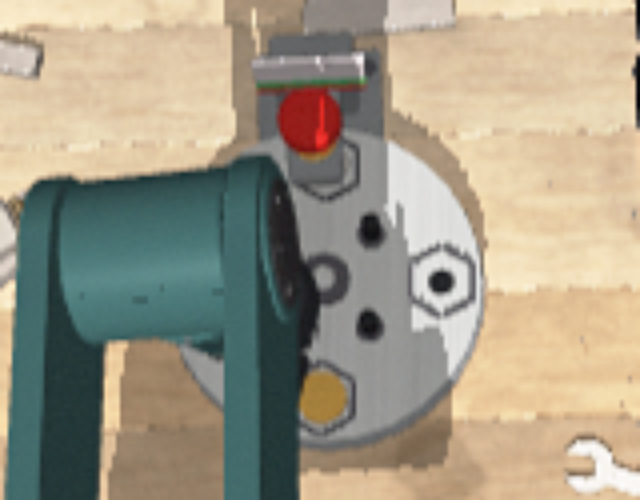

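```bash
python3 -m handwheel '[[[1,-0.6,0,0,0],[1,-0.6,0,0,0],[1,0,0,0,0]]]';python3 -m handwheel '[[[1,-0.3,0,-1.5,0],[1,-0.3,0,-2,0],[1,-0.5,0,-3,0],[1,-0.5,0,-4,0],[1,-0.5,0,-4,0],[1,0,0,-2,0],[1,0,0,0,0]]]'; python3 - <<'E'
from h import *
import cv2
im=ctrl.camera('wrist'); cv2.imwrite('pics/w7.png',im[:,:,::-1])
look(['slug_mid','table_center','nut_center','knob_top'],['wrist','top','scene'])
E
```

```text
t: 10.52
tool_pos: [0.507, 0.0036, 0.0764]
tool_rot: [179.2, 8.2, 89.9]
force: [0.8, -0.4, 0.6]
finger_gap: 0.0
t: 11.4
tool_pos: [0.5042, 0.0067, 0.2541]
tool_rot: [178.9, 8.1, 89.8]
force: [0.3, 0.2, 0.3]
finger_gap: 0.0
wrist slug_mid [([0.4651, 0.0051, 0.0551], 0.94)]
wrist table_center [([0.5482, 0.0035, 0.0462], 0.79)]
wrist nut_center [([0.6259, -0.003, 0.0561], 0.7), ([0.5158, 0.0328, 0.1005], 0.32)]
wrist knob_top [([0.6275, 0.0032, 0.1808], 0.82)]
top slug_mid [([0.4668, 0.0031, 0.0516], 0.47)]
top table_center [([0.5437, -0.0005, 0.0461], 0.8), ([0.5129, 0.0378, 0.0966], 0.26)]
top nut_center [([0.4637, 0.0026, 0.0553], 0.51)]
top knob_top []
scene slug_mid [([0.4649, 0.0047, 0.0576], 0.66)]
scene table_center [([0.5478, 0.0053, 0.0448], 0.64)]
scene nut_center [([0.6284, 0.0003, 0.0523], 0.57)]
scene knob_top [([0.6256, -0.0004, 0.1841], 0.66)]
```

View pics/w7.png

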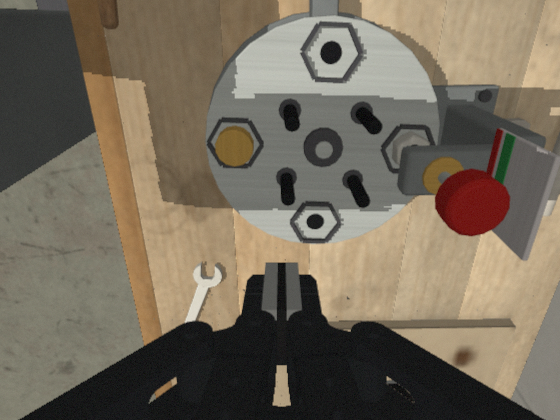

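```bash
cat >> h.py <<'E'
import numpy as np, cv2
from scipy.spatial.transform import Rotation as Ro
def ray(s,px):
    c=ctrl.calibration('wrist'); T=np.array(c['hand_eye'])
    W=np.eye(4); W[:3,:3]=Ro.from_euler('xyz',s['tool_rot'],degrees=True).as_matrix(); W[:3,3]=s['tool_pos']
    M=W@T; d=M[:3,:3]@np.array([(px[0]-c['cx'])/c['fx'],(px[1]-c['cy'])/c['fy'],1]); return M[:3,3],d
def onz(s,px,z):
    o,d=ray(s,px); return o+d*(z-o[2])/d[2]
def blob(im,px,thr=60,r=12):
    g=im.max(2); u,v=px; sub=(g[v-r:v+r+1,u-r:u+r+1]<thr).astype('uint8')
    n,l,st,ce=cv2.connectedComponentsWithStats(sub)
    k=l[r,r]; return ce[k]+[u-r,v-r], st[k,4]
E
python3 - <<'E'
from h import *
s=ctrl.read_state(); im=ctrl.camera('wrist')
for n,p in (('top',(331,53)),('bot',(315,221))):
    c,a=blob(im,p); print(n,c,a,onz(s,c,.048))
g=cv2.resize(im[20:260,190:560],None,fx=2.15,fy=2.15,interpolation=cv2.INTER_CUBIC); cv2.imwrite('pics/w7z.png',g[:,:,::-1])
E
```

```text
top [333.72394366  52.37464789] 355 [0.54852663 0.08127798 0.048     ]
bot [317.27717391 222.66847826] 184 [ 0.54194249 -0.07821128  0.048     ]
```

View pics/w7z.png

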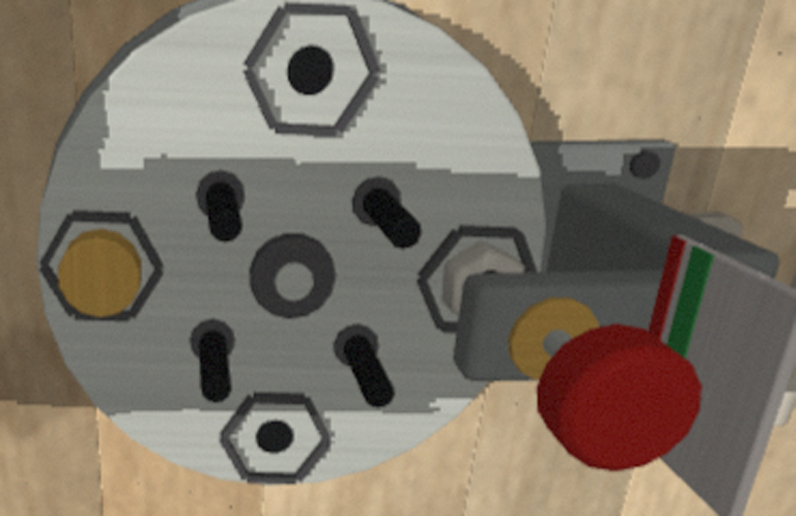

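```bash
python3 - <<'E'
from h import *
im=cv2.imread('pics/w1.png')
s=dict(tool_pos=np.array([0.5185,-0.0809,0.3536]),tool_rot=[179.8,0,92.6])
P=[]
for p in ((281,48),(343,48),(279,109),(337,112),(237,78)):
    c,a=blob(im,p,50,11); z=.048 if p[0]==237 else .1
    X=onz(s,c,z);P.append(X[:2]); print(c,a,X)
C=np.mean(P[:4],0);print('posts centre',C)
for a in P: d=a-C; print(np.degrees(np.arctan2(d[1],d[0])),np.hypot(*d))
s=ctrl.read_state()
f=lambda u,v:(190+u/2.15,20+v/2.15)
for a,b,z in (((480,275),(660,269),.125),):
    A,B=onz(s,f(*a),z),onz(s,f(*b),z);print(A,B,np.degrees(np.arctan2(*(B-A)[1::-1])))
g=cv2.resize(im[0:140,190:500],None,fx=2.5,fy=2.5,interpolation=cv2.INTER_CUBIC); cv2.imwrite('pics/w1z.png',g)
E
```

```text
[281.07100592  47.20710059] 169 [0.51365605 0.03038991 0.1       ]
[342.31216931  49.24338624] 189 [0.57317449 0.03131986 0.1       ]
[278.84353741 109.86394558] 147 [ 0.51410326 -0.0286792   0.1       ]
[336.86772487 111.9047619 ] 189 [ 0.57339441 -0.02797987  0.1       ]
[236.90659341  77.67582418] 182 [4.65479012e-01 4.48887177e-04 4.80000000e-02]
posts centre [0.54358205 0.00126268]
135.77494398684092 0.041760765169709356
45.44639999252439 0.04217993175081324
-134.5534847585721 0.042018030498437726
-44.44718452708506 0.041760066117702985
-179.4030317377456 0.07810727956997197
[0.59771165 0.02469671 0.125     ] [0.65666838 0.02652373 0.125     ] 1.7749820865512618
```

View pics/w1z.png

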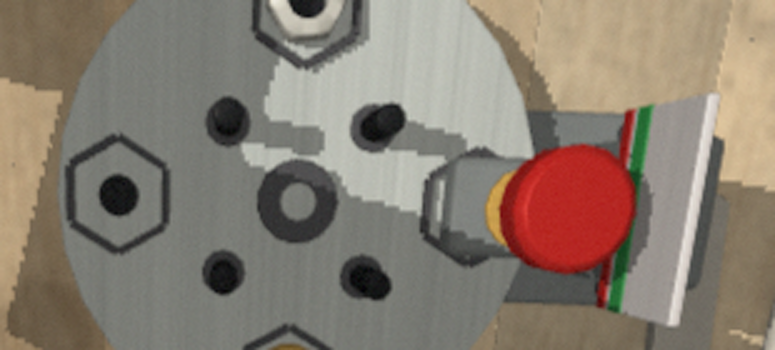

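The table overshot by about 3° (nest line at -2.4°, fixture at about +0.7°) and friction holds it there, so the nut is roughly 5–6 mm off the plunger's axis. I'll nudge post3 back anticlockwise from between the two near posts.

```bash
python3 -m handwheel '[[[1,0.5,0.2,3.5,0],[1,0.5,0.1,3.5,0],[1,0.5,0,3.5,0],[1,0.4,0,3,0],[1,0.1,0,1.5,0],[1,0,0,0,0]]]'; python3 - <<'E'
from h import *
im=ctrl.camera('wrist'); cv2.imwrite('pics/w8.png',im[:,:,::-1])
E
```

```text
t: 13.0
tool_pos: [0.5104, 0.0051, 0.0978]
tool_rot: [178.9, 8.1, 89.8]
force: [-0.3, -0.1, 0.4]
finger_gap: -0.0002
```

View pics/w8.png

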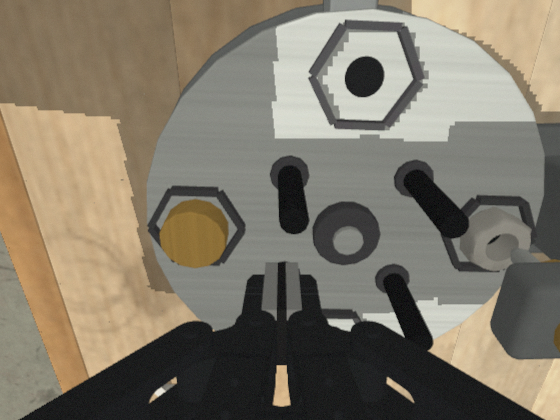

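```bash
cat >> h.py <<'E'
def ang(px,C=(0.5451,0.0015)):
    s=ctrl.read_state(); im=ctrl.camera('wrist'); c,a=blob(im,px,60,16)
    X=onz(s,c,.048); print('hole',c,a,X,'angle from y',np.degrees(np.arctan2(-(X[0]-C[0]),X[1]-C[1])),s['tool_pos'],s['force']); return im
E
python3 -m handwheel '[[[1,0.3,0,1.2,0],[1,0,0,0.8,0],[1,-0.5,0,0,0],[1,-0.4,0,0,0]]]'; python3 - <<'E'
from h import *
im=ang((364,80)); cv2.imwrite('pics/w9.png',im[:,:,::-1])
E
```

```text
t: 13.55
tool_pos: [0.5139, -0.004, 0.0822]
tool_rot: [178.4, 8.1, 89.8]
force: [-1.1, -0.1, -0.4]
finger_gap: 0.0002
hole [363.76954733  71.06378601] 486 [0.54857813 0.07661054 0.048     ] angle from y -2.651289068717483 [ 0.51393255 -0.00403407  0.08216163] [-1.08144322 -0.13880358 -0.43796887]
```

View pics/w9.png

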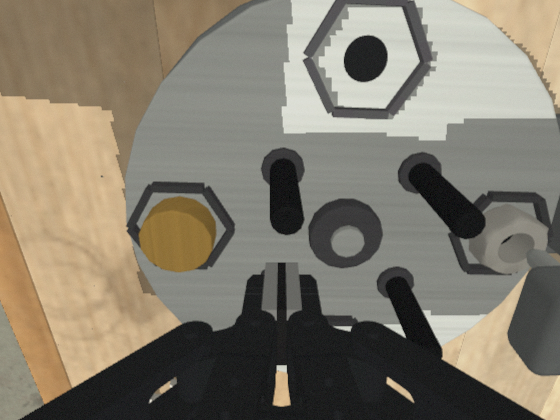

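```bash
python3 - <<'E'
from h import *
ang((366,59))
E
python3 -m handwheel '[[[1,-0.5,0,0,0],[1,-0.5,0,0,0],[1,-0.5,0,0,0],[1,-0.5,0,0,0]]]'; python3 - <<'E'
from h import *
im=ang((366,50)); cv2.imwrite('pics/w10.png',im[:,:,::-1])
E
```

```text
hole [365.71763602  58.69324578] 1066 [0.54897314 0.08089801 0.048     ] angle from y -2.7927520520232525 [ 0.51395717 -0.00448461  0.08225897] [-0.51200766 -0.25109399  0.7605357 ]
t: 14.15
tool_pos: [0.5154, -0.0158, 0.0843]
tool_rot: [178.1, 6.9, 89.8]
force: [0.6, 16.8, -1.6]
finger_gap: -0.0002
hole [368.27683616  52.19887006] 885 [0.55229923 0.07259402 0.048     ] angle from y -5.782263687768874 [ 0.51541014 -0.01576186  0.08432825] [ 0.56851189 16.80883731 -1.56167594]
```

View pics/w10.png

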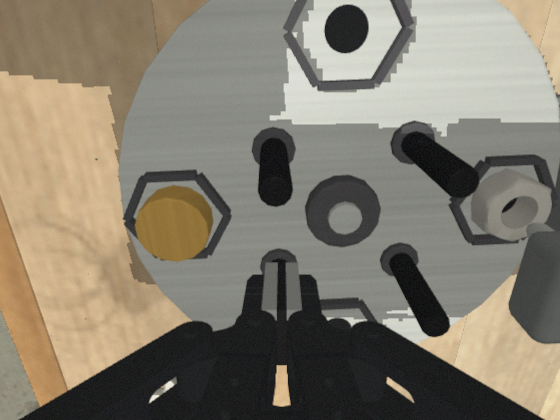

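```bash
python3 - <<'E'
from h import *
ang((347,29))
look(['nut_center','slug_mid'],['wrist'])
E
```

```text
hole [346.70692884  28.77996255] 1068 [0.5427459  0.08130215 0.048     ] angle from y 1.68969258541302 [ 0.51549126 -0.01583119  0.08436566] [ 2.0460665  13.75470166 -1.86136713]
wrist nut_center [([0.6244, 0.0052, 0.0543], 0.87)]
wrist slug_mid [([0.4653, -0.0022, 0.0547], 0.73)]
```

```bash
python3 -m handwheel '[[[1,0.5,0,0,0],[1,0.5,0,0,0],[1,0.4,0,0,0],[1,0,0,0,0]]]'; python3 - <<'E'
from h import *
im=ctrl.camera('wrist'); cv2.imwrite('pics/w11.png',im[:,:,::-1])
look(['nut_center','slug_mid'],['wrist'])
for p in ((355,45),(355,60),(350,52)): ang(p)
E
```

```text
t: 14.9
tool_pos: [0.5155, -0.0024, 0.0828]
tool_rot: [178.1, 7.1, 89.9]
force: [0.1, 0.7, 0.2]
finger_gap: -0.0002
wrist nut_center [([0.6278, -0.0017, 0.0563], 0.75)]
wrist slug_mid [([0.4654, 0.0025, 0.0558], 0.81)]
hole [352.50278293  52.27829314] 539 [0.54546775 0.08574597 0.048     ] angle from y -0.25010414809060766 [ 0.51553683 -0.00257377  0.08287824] [-1.10172671  0.92181855 -0.06276805]
hole [352.83688699  60.30170576] 938 [0.54585325 0.08268915 0.048     ] angle from y -0.5315585155006118 [ 0.51552317 -0.00255626  0.08287969] [-0.14670488 -0.22603518 -0.34065621]
hole [349.93627451  56.01348039] 816 [0.54450578 0.08438312 0.048     ] angle from y 0.41076920817737445 [ 0.51552256 -0.002516    0.08286119] [ 0.26895906 -0.49619638  0.37042165]
```

View pics/w11.png

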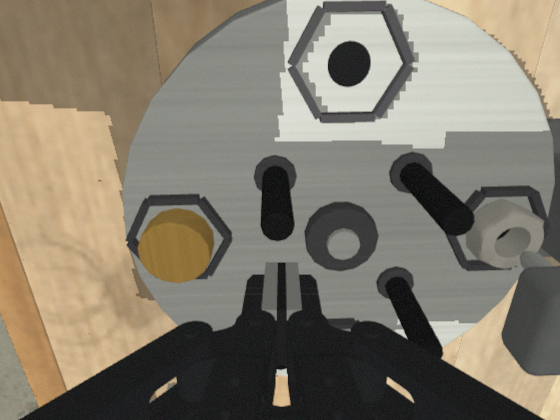

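```bash
python3 - <<'E'
from h import *
ang((349,64))
look(['nut_center','slug_mid','knob_top'],['wrist','scene'])
E
```

```text
hole [348.83816651  63.83816651] 1069 [0.54427162 0.0813585  0.048     ] angle from y 0.5943128254942565 [ 0.51550814 -0.00252116  0.08285828] [-0.36135399 -0.5367768   0.34251102]
wrist nut_center [([0.6228, 0.0018, 0.0567], 0.94)]
wrist slug_mid [([0.4654, -0.0001, 0.055], 0.74)]
wrist knob_top [([0.6241, 0.0014, 0.0585], 0.71)]
scene nut_center [([0.6274, 0.0036, 0.0556], 0.54)]
scene slug_mid [([0.4644, -0.0003, 0.0558], 0.49)]
scene knob_top [([0.6287, 0.0034, 0.1815], 0.58)]
```

```bash
python3 -m handwheel '[[[1,-0.2,0,-1.5,0],[1,-0.3,0,-2,0],[1,-0.4,0,-3,0],[1,-0.5,0,-4,0],[1,-0.5,0,-4,0],[1,-0.3,0,-3,0],[1,0,0,-2,0],[1,0,0,0,0]]]'; python3 - <<'E'
from h import *
s=ctrl.read_state();im=ctrl.camera('wrist'); cv2.imwrite('pics/w12.png',im[:,:,::-1])
look(['nut_center','slug_mid','knob_top'],['wrist','scene'])
m=((im[:,:,0]>110)&(im[:,:,1]<60)).astype('uint8')
n,l,st,ce=cv2.connectedComponentsWithStats(m);k=1+np.argmax(st[1:,4]);print(ce[k],st[k],onz(s,ce[k],.18))
E
```

```text
t: 16.7
tool_pos: [0.5088, -0.0001, 0.294]
tool_rot: [177.6, 7.1, 89.8]
force: [-0.2, 0.7, -0.6]
finger_gap: -0.0003
wrist nut_center [([0.6255, 0.0007, 0.0571], 0.69)]
wrist slug_mid [([0.4639, 0.0017, 0.0551], 0.56)]
wrist knob_top [([0.6252, 0.0061, 0.1824], 0.86)]
scene nut_center [([0.6276, 0.0038, 0.0559], 0.36)]
scene slug_mid [([0.363, 0.2232, -0.0015], 0.42), ([0.4692, -0.0011, 0.0593], 0.4)]
scene knob_top [([0.363, 0.221, -0.0017], 0.59)]
[440.95388669 172.7997365 ] [ 418  149   48   49 1518] [0.62578079 0.0047317  0.18      ]
```

View pics/w12.png

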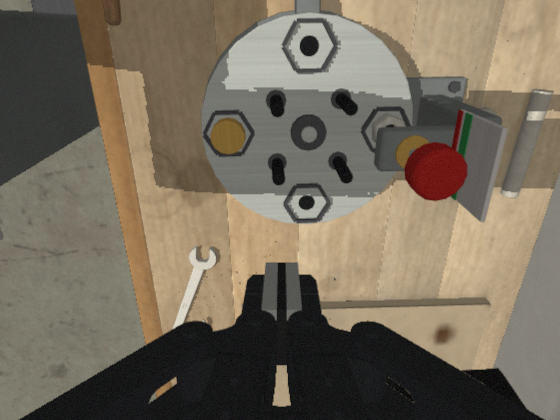

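```bash
python3 - <<'E'
from h import *
ang((309,46)); ang((306,203))
E
python3 -m handwheel '[[[1,0,3,0,0],[1,0,3,0,0],[1,0,3,0,0],[1,0,2.5,0,0],[1,0,0,0,0]]]'
```

```text
hole [312.57746479  45.73239437] 284 [0.5439509  0.08138127 0.048     ] angle from y 0.8241495795824244 [ 5.07753952e-01 -1.82293885e-04  2.89510879e-01] [ 0.2742788   0.9558147  -0.66259904]
hole [309.03821656 203.96178344] 157 [ 0.5463549  -0.07843999  0.048     ] angle from y -179.10064164383954 [ 5.07839676e-01 -1.84589755e-04  2.89766520e-01] [ 0.37584382 -0.01270579 -0.15146683]
t: 17.88
tool_pos: [0.6256, -0.0001, 0.2931]
tool_rot: [178.1, 7.1, 89.8]
force: [-0.2, 0.8, -1.2]
finger_gap: 0.0002
```

```bash
python3 -m handwheel '[[[1,0.3,0,3,0],[1,0.3,0,3,0],[1,0.2,0,2,0],[1,0.1,0,1,0],[1,0,0,0,0]]]'; python3 - <<'E'
from h import *
im=ctrl.camera('wrist'); cv2.imwrite('pics/w13.png',im[:,:,::-1])
print(ctrl.read_state()['tool_pos'])
im=ctrl.camera('scene')[180:310,200:360]; cv2.imwrite('pics/s13.png',cv2.resize(im[:,:,::-1],None,fx=4.5,fy=4.5))
E
```

```text
t: 18.5
tool_pos: [0.6256, -0.0022, 0.202]
tool_rot: [178.1, 7.1, 89.8]
force: [0.5, 0.2, 0.3]
finger_gap: 0.0001
[ 0.62599782 -0.00215888  0.20281971]
```

View pics/w13.png

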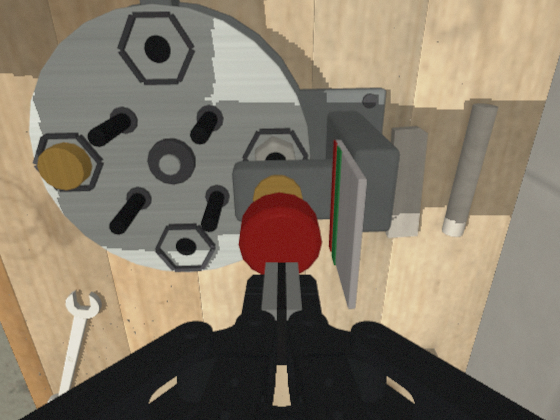

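View pics/s13.png

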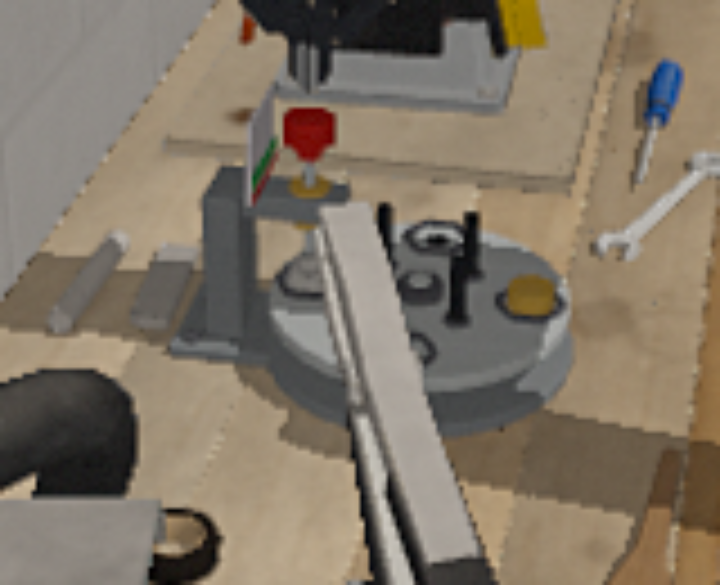

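Fingertips are above the knob (knob at about pixel (280,232) in the wrist view), and the scene view shows the nut beneath the pin. I'll go down to contact now.

```bash
python3 -m handwheel '[[[1,0.1,0,0.8,0],[1,0.1,0,0.5,0],[1,0,0,0.3,0],[1,0,0,0.3,0]]]'
```

```text
t: 19.1
tool_pos: [0.6285, -0.0025, 0.1863]
tool_rot: [177.6, 7.1, 89.8]
force: [0.4, 0.0, -0.2]
finger_gap: 0.0001
```

```bash
python3 -m handwheel '[[[1,0.1,-0.1,0.4,0],[1,0.1,-0.1,0.4,0],[1,0.1,0,0.4,0]]]'
```

```text
t: 19.48
tool_pos: [0.6285, -0.0024, 0.1778]
tool_rot: [177.2, 7.3, 89.7]
force: [-3.3, -1.4, 7.2]
finger_gap: 0.0002
```

```bash
python3 -m handwheel '[[[1,0.1,0,0.6,0],[1,0.1,0,0.6,0]]]'
```

```text
t: 19.73
tool_pos: [0.6285, -0.0024, 0.1702]
tool_rot: [177.1, 7.4, 89.6]
force: [-5.1, 0.7, 10.1]
finger_gap: 0.0002
```

```bash
python3 -m handwheel '[[[1,0.1,-0.1,0.6,0],[1,0.1,-0.1,0.5,0]]]'
```

```text
t: 19.98
tool_pos: [0.6284, -0.0024, 0.1658]
tool_rot: [176.6, 7.5, 89.5]
force: [-2.6, 0.0, 10.9]
finger_gap: 0.0003
```

```bash
python3 -m handwheel '[[[1,0.1,0,0.5,0]]]'; python3 - <<'E'
from h import *
for i in range(8):
    ctrl.camera('scene'); s=ctrl.read_state(); print(s['tool_pos'],s['force'])
E
```

```text
t: 20.1
tool_pos: [0.6286, -0.0024, 0.1645]
tool_rot: [176.4, 7.6, 89.5]
force: [-6.7, -0.6, 12.2]
finger_gap: 0.0001
[ 0.62848412 -0.00241211  0.1642175 ] [-5.30617305 -0.67617143 11.59344302]
[ 0.62851311 -0.00240939  0.16428753] [-4.5595827  -0.65038347 11.37997602]
[ 0.62849795 -0.0024168   0.1642965 ] [-5.36859231 -0.52022962 11.55358367]
[ 0.62848207 -0.00240146  0.16432177] [-4.95116121  0.07094246 11.80313241]
[ 0.62850055 -0.0023948   0.1643521 ] [-4.55656386 -1.02698671 12.45983686]
[ 0.62851595 -0.00241252  0.16438308] [-5.39632245 -0.76767165 11.33525727]
[ 0.62849361 -0.00242105  0.1643389 ] [-6.07148931 -0.18736482 11.41642742]
[ 0.62850228 -0.00240242  0.164385  ] [-5.71620987 -0.03622707 11.68891851]
```

```bash
python3 -m handwheel '[[[1,0.1,0,0.65,0]]]'; python3 - <<'E'
from h import *
for i in range(6):
    im=ctrl.camera('scene'); s=ctrl.read_state()
print(s['t'],s['tool_pos'],s['force'])
cv2.imwrite('pics/s14.png',cv2.resize(im[190:270,230:340,::-1],None,fx=7,fy=7,interpolation=cv2.INTER_CUBIC))
w=ctrl.camera('wrist'); cv2.imwrite('pics/w14.png',w[:,:,::-1])
look(['knob_top','nut_center','slug_mid'],['scene','wrist'])
E
```

```text
t: 20.62
tool_pos: [0.6286, -0.0024, 0.1618]
tool_rot: [176.3, 7.6, 89.4]
force: [-7.2, 1.0, 12.9]
finger_gap: 0.0002
20.925 [ 0.62854799 -0.00242639  0.16164049] [-6.07593479 -0.32518622 12.68027559]
scene knob_top [([0.6278, 0.0022, 0.1609], 0.71), ([0.5453, 0.0012, 0.0488], 0.69)]
scene nut_center [([0.5483, -0.0004, -0.0023], 0.56), ([0.6269, 0.0045, 0.0543], 0.47)]
scene slug_mid [([0.4636, -0.0005, 0.057], 0.53)]
wrist knob_top [([0.6262, 0.0034, 0.1586], 0.64)]
wrist nut_center [([0.6252, 0.0059, 0.0515], 0.91), ([0.513, -0.0328, 0.102], 0.26)]
wrist slug_mid [([0.4626, 0.001, 0.0567], 0.64), ([0.5115, -0.0323, 0.0994], 0.19)]
```

View pics/s14.png

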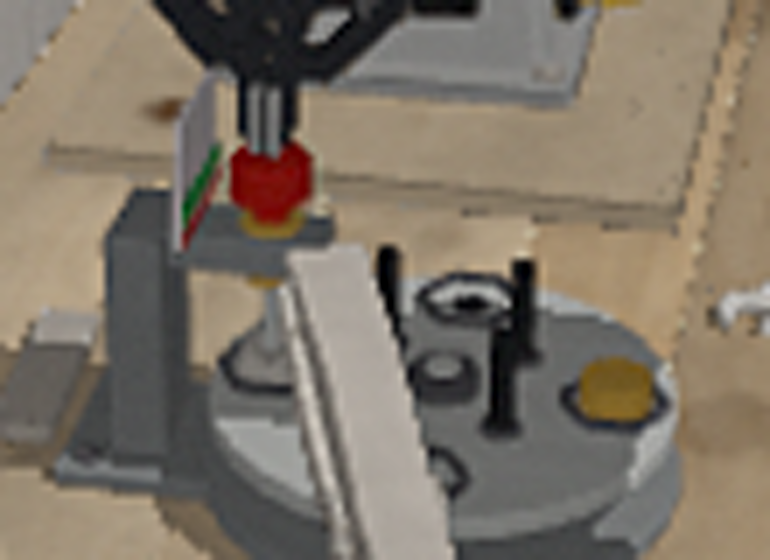

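View pics/w14.png

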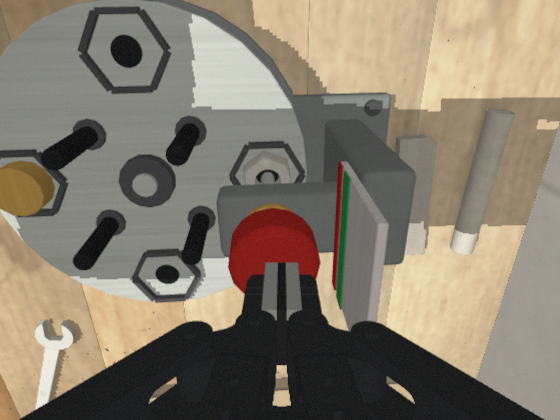

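```bash
python3 - <<'E'
from h import *
s=ctrl.read_state(); print(s['t'],s['tool_pos'],s['force'])
print(ctrl.sign_off())
E
```

```text
21.375 [ 0.62855798 -0.00241263  0.16165968] [-7.80971344 -0.25683697 11.42233828]
the job is handed in; nothing more can be done
None
```

I turned the table one click clockwise, so the nut is beneath the plunger. I then pressed the red knob down about 20 mm and handed the job in at 21.4 s with the arm still holding it down. No verdict was reported.

- **Turning:** I pushed one post about 90° with the closed fingers. The table stuck about 3° past its click, so I nudged another post back. It then read about 0.8° against a fixture angle of roughly 0.7°.
- **Press:** The last checks put the travel in the green range of 15 to 25 mm, though they differ:

| Source | Travel |
|---|---|
| Tool height | about 21 mm |
| Spring force (11.4–12.9 N upward) | 16–19 mm |
| Knob height in the pictures | 22–24 mm |

- **Nut and slug:** The pictures show the pin in the nut's bore and the slug still in its nest. The nut was located within about 3 mm of the knob's axis. One wrist-camera reading put its height at 51.5 mm, near the lower limit of 51 mm; the others were between 54 and 57 mm.
- **Not as planned:** Turning took up to 17 N of push, more than expected. That left the tool tilted about 7–8°, so the knob is pressed by tilted fingertips with a side force of about 6–8 N. The holding position was steady.
- **Other things:** I saw nothing else on the bench disturbed, but I did not measure those positions at the end.

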